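# Pull the worktop cupboard's flap down with the hooked pole

## Task

Take the hooked pole from its rest, hook the ring on the upright flap of the worktop cupboard and pull the flap down until it snaps into its side catches and comes up against its stop; keep a firm pull of about 15 N on it there for half a second to seat the catches, but never wrench it (28 N or more). Then unhook and lay the pole back in both slots of its rest, hook end the same way as before and prong down, leaving the flap caught down. Move the flap only with the pole, and leave the things standing around where they are.

Things in the scene. Friction and masses are not known exactly. Their poses are not given: they have to be found in the camera images.
- pole: The hooked pole, about 0.14 kg (varies by 40 %). Origin: centre of its wooden handle, a bar 130 long (x), 16 wide (y), 26 high (z), to be gripped across y at its middle, between the rest's posts. x runs along the handle towards the hook; z points up as it lies in the rest. Mass centre about 25 mm ahead of the origin. Under a load across it the pole may pivot or shift a little in the grip.
- hook (a point): Point on the prong where a ring bears: x = 144, z = -16 mm of the pole's frame. A round steel rod of 8 mm diameter runs from the handle along x to x = 145 mm and bends there to -z: the prong, 8 mm diameter, its tip at z = -40 mm, leaning 3 mm back towards the handle at the tip.
- rest: The pole's dark wooden rest, fixed; base plate 150x80x10 mm. Origin: centre of its underside on the worktop; x along the slots, z up. Two posts 14 mm thick at x = -52 and +52 mm, top at 90 mm, each with an upward-open slot for the handle. Lying in both slots the pole's origin is 75 mm above the rest's origin, x axes alike, prong hanging down beyond the base plate.
- rest_slot (a point): Middle between the two slots, on the level of their floors: 62 mm above the worktop. Slots 21 mm wide, straight for 14 mm, then flared to the top. At the start the pole's origin is within 8 mm of it along the slots.
- flap: The drop flap, a wooden board 256 wide, 14 thick, 165 tall, upright (closed) at the start. Origin: middle of the hinge line at its lower edge, 75 mm above the worktop; z up along the board, y along the hinge, -x the outward normal of its outer face. It swings about its y axis, top outwards and down. Lean = angle of its z axis from vertical: 0 closed, 0.95 rad (54 degrees) at its stop.
- flap_hinge (a point): Same point as the flap's origin: the ring and the studs travel on arcs about it. A spring pushes the flap shut all the way (2 to 3 N at the ring). If the hook lets go before the catches hold, the flap springs shut.
- ring (a point): Centre of the steel ring, fixed on the flap at x = -28, z = 150 mm of its frame: 7 mm round bar, 27 mm inner, 41 mm outer diameter, in the flap's xy plane (level when closed); far bar centred at x = -45 mm. The board rises 20 mm above it. The prong goes in from above and bears on the far bar. A pole pointing forward and up by less than the flap's lean draws the ring into the bend.
- catch (a point): Stud on the flap's left (+y) side edge, 105 mm from the hinge; one like it on the right. From a lean of about 0.82 rad the studs meet sprung balls in the cupboard's cheeks; passing them takes about 12 to 18 N at the ring. Past about 0.91 rad they snap the flap to its stop at 0.95 rad and hold it.
- cupboard: The fixed small white and wood cupboard, 300 wide, 269 tall. Origin: on the worktop under the middle of the flap's hinge line; -x is its front, the carcass lies 12 to 122 mm behind the hinge line. Two side cheeks 14 thick, 160 tall at y = +143 and -143 mm reach 116 mm out in front of the hinge line, each with a sprung ball on its inner face.
- mug: white mug, 100 mm tall, 82 mm across, with a handle, origin at the centre of its underside; to be left alone
- salt: salt shaker, 90 mm tall, 44 mm across, origin at the centre of its underside; to be left alone
- garlic: garlic bulb, 60 mm, origin at the centre of its underside; to be left alone
- lemon: lemon, 71x53x51 mm, origin at the centre of its underside; to be left alone
- spoon: steel teaspoon lying flat, 137x28x13 mm, origin at the centre of its underside; to be left alone

How it is judged:
On the way, in this order (a step that is already met when the one before it is completed fails the run):
1. the flap is being pulled down by the pole: lean over 0.4 rad with the pole's hook pulling on it (angle between flap's own z axis and vertical above 0.4 rad and contact force between pole and flap above 1 N and distance between hook and ring below 0.03 m), for 0.1 s.
2. the flap is against its stop (lean over 0.925 rad) and the pole keeps pulling it with 9 to 24 N for 0.3 s (angle between flap's own z axis and vertical above 0.925 rad and contact force between pole and flap between 9 and 24 N), for 0.3 s.
3. the pole is unhooked and the flap stays caught down (angle between flap's own z axis and vertical above 0.925 rad and contact force between pole and flap below 0.1 N and distance between hook and ring above 0.06 m), for 0.2 s.
At the end, for the whole second after the job is handed in: The flap is caught down (lean over 0.925 rad) and still; the pole lies at rest in both slots of its rest: its origin within 20 mm along and 5 mm across the slots of the rest's middle and 70 to 80 mm high, upright and along the slots within 0.08 rad, hook end the same way as at the start (angle between flap's own z axis and vertical above 0.925 rad and angular speed of flap below 0.05 rad/s and x of pole in the frame of rest between -0.02 and 0.02 m and y of pole in the frame of rest between -0.005 and 0.005 m and z of pole in the frame of rest between 0.07 and 0.08 m and angle between pole's own z axis and vertical below 0.08 rad and angle between the x axis of pole and the x axis of rest, either way round below 0.08 rad and x of hook in the frame of rest above 0.1 m and linear speed of pole below 0.02 m/s); the robot touches nothing.
It fails at once if the pole wrenches the flap: 28 N or more between them (contact force between pole and flap above 28 N).
It fails at once if the gripper or arm touches the flap (contact force between any of the fingers, the arm and flap above 0.5 N).
It fails at once if a bystander is moved more than 20 mm (distance of any of mug, salt, garlic, lemon, spoon from where it was at the start of the episode above 0.02 m).
It also fails if it takes over 72 s, if anything falls off the work surface, if the arm or the gripper's body presses on something with over 40 N, if the wrist force passes 120 N, or if a joint passes its speed limit or range.

## Robot

A 7-joint arm with a two-finger parallel gripper is mounted at the origin on a cart in front of the work surface, level with it; the furniture and walls round the work are solid. World frame = base frame: x ahead of the robot, y to its left, z up, the work surface at z = 0. Lengths are in m, angles in rad, forces in N, time in s.
With the tool pointing down it reaches from about 0.425 to 0.875 m from the base axis. Payload 4.7 kg.
Tool frame: the origin (TCP) lies midway between the tips of the shut fingers; the grasp point (between the pads) lies 19 mm behind it; z points along the fingers, y is the line along which they close (so a half turn about z gives the same grasp; the last joint's range is limited). The gripper opens to 87 mm and grips with 3 to 60 N. Pads are 19 mm wide; open, the fingers measure 117 mm over their backs; the gripper's body (75 mm by 190 mm) begins 51 mm behind the grasp point.
Start: joints at [-1.195, 0.321, -0.07, 1.45, 0.023, 1.371, -0.057], TCP at [0.23, 0.608, 0.223] pointing down, gripper open.
Joint ranges: [-2.86, 2.86], [-0.3, 2.09], [-1.38, 1.24], [0.06, 2.45], [-1.56, 4.7], [0.09, 2.05], [-2.69, 2.69]. Speed limits (rad/s): [2.57, 2.57, 3.14, 3.14, 3.14, 3.14, 3.14].

## Interface

Orientations are given as a rotation vector (axis times angle).
In Python, from bench import ctrl gives the robot as it stands. The module is installed in compiled form; this text tells all that it offers.
- The arm moves only by the shell command python3 -m handwheel 'ROWS' [FORCE]. ROWS is JSON, a list of rows, each a list of 7 numbers: the finger opening in m, from 0 to 0.087, then the shift along the tool's x, y, z in m, then the turn, a rotation vector about the tool's x, y, z in degrees. A call has 1 to 12 rows; each row shifts and turns the commanded pose from where the row before left it, along the tool's axes as they then stand; what a row does not reach is not made up. A row lasts 1/8 s, in which the tool goes at most 62.5 mm and 10.7 degrees, less where a joint would pass 70% of its speed; a pose out of reach is approached as far as the arm can. A call is refused whole if a number of a shift passes 0.0625 or a number of a turn 10.7, either way. A call with a gripper value outside its range is refused whole. The fingers move at their own pace and stop on an object; FORCE is the grip in N (left out, the last holds). Time passes only in rows, so rows that do not move let the fingers close. It gives the time, the measured TCP pose, the force, the opening and the grip force at its end, in the units of the state.
- ctrl.get_state(): the state, without advancing time (a new reading comes with each control period).
- ctrl.get_image(name): name is "side" or "top" or "wrist"; returns (picture, depth): 420x560x3 uint8, blue, green, red; 420x560 float32, m along the optical axis (not along the pixel's ray), 0 where there is no reading.
- ctrl.camera_info(name): a dict with "intrinsics" (3x3 intrinsics, pixels), "R" (3x3) and "t" (3): a world point X has camera coordinates R X + t. Camera axes: x right, y down, z forward; pixel columns grow to the right and rows downward; lengths in m; the calibration is good to about 2 mm. The wrist camera is an equidistant fisheye: a pixel r from the principal point sees the ray r / f radians off the axis. A picture is of the moment at which its call begins: read the wrist's pose just before it. camera_info takes no time and is no camera call; for the wrist camera it gives the pose at the moment of the call.
- ctrl.close_job(): hands the job in; it is judged then, once.
The state is a dict: "time": time; "joint_positions": joint angles; "qd": joint speeds; "joint_torque": joint torques, N m; "position": TCP position; "tool_rot": TCP orientation; "ft_force": force on the tool from outside, world axes, zero at the start; "torque": the same for the moment, N m; "grip_width": opening from 0.0 (shut) to 1.0 (fully open); "grip_force": force on a finger pad.
Only numpy, scipy, OpenCV 4.12 (cv2) and the standard library are available. Lean on these libraries where they do the work, as an engineer would, in place of code of your own. Each camera call takes 0.05 s, during which the arm holds its last target. There are 200 camera calls.

## Working session

There is one attempt and no reset: what is moved stays moved. The work goes in short steps, Python scripts to look and compute and a shell command to move; the robot and the scene stay as the last step left them, time stands still between calls to the robot, and variables do not carry over. Pictures are saved under pics/ and viewed, at most 12 in all, crops included, and the job is handed in when it is done.

```bash
mkdir -p pics; cat > h.py <<'E'
import numpy as np, cv2
from scipy.spatial.transform import Rotation as R
from bench import ctrl
def cloud(n, save=None):
    ci=ctrl.camera_info(n); im,d=ctrl.get_image(n)
    if save: cv2.imwrite('pics/%s.png'%save,im)
    K=np.array(ci['intrinsics']);Rm=np.array(ci['R']);t=np.array(ci['t'])
    v,u=np.mgrid[:420,:560]
    P=np.stack([(u-K[0,2])/K[0,0]*d,(v-K[1,2])/K[1,1]*d,d],-1)
    W=(P-t)@Rm
    W[d==0]=np.nan
    return im,d,W
E
python3 - <<'E'
from h import *
for n in ['top','side']:
    im,d,W=cloud(n,n); np.savez(n+'.npz',im=im,d=d,W=W)
    ci=ctrl.camera_info(n); print(n,np.round(-np.array(ci['R']).T@ci['t'],3),np.array(ci['intrinsics'])[0])
s=ctrl.get_state();print(s['position'],s['tool_rot'],s['time'])
E
```

```text
top [ 0.271 -0.197  1.448] [474.60595051   0.         278.55057384]
side [0.562 1.009 1.311] [460.79611521   0.         280.17576622]
[0.22990107 0.6074522  0.22156614] [-5.65076516e-01 -3.09011094e+00  2.70496657e-03] 0.1
```

View pics/top.png

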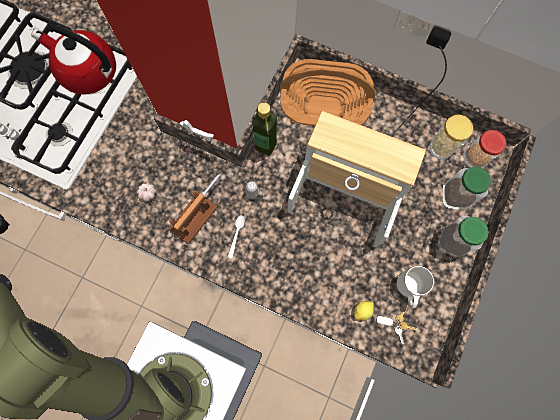

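View pics/side.png

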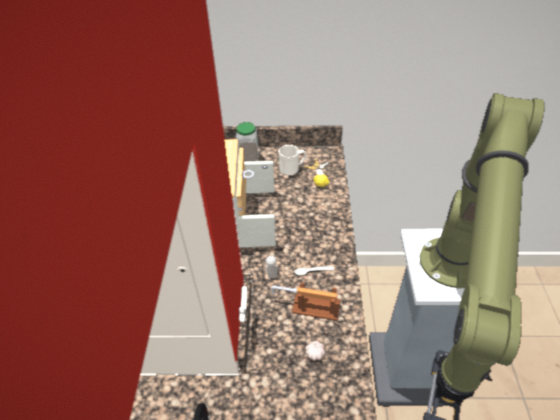

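The top view shows the pole in its rest at about (195,213) with the hook end at (217,178), the ring at (352,183), and the cupboard between cheeks at (295,190) and (385,225). The side view shows the handle at (317,300) and the ring at (249,174).

```bash
python3 - <<'E'
from h import *
D=np.load('top.npz');im,W=D['im'],D['W'];S=np.load('side.npz');ims,Ws=S['im'],S['W']
np.set_printoptions(precision=4,suppress=True)
crop=np.hstack([cv2.resize(im[165:250,160:260],(400,340),interpolation=2),cv2.resize(im[150:235,305:405],(400,340),interpolation=2)])
cv2.imwrite('pics/crop.png',crop)
def region(W,x0,x1,y0,y1): return W[y0:y1,x0:x1].reshape(-1,3)
# pole rest: high pts
for nm,A,reg in (('top',W,(165,235,170,250)),('side',Ws,(268,350,280,325))):
    P=region(A,*reg);P=P[np.isfinite(P[:,0])]
    for lo,hi in ((.08,.086),(.086,.097),(.07,.08)):
        Q=P[(P[:,2]>lo)&(P[:,2]<hi)]
        if len(Q)<5: continue
        c=Q.mean(0);r=cv2.minAreaRect(Q[:,:2].astype(np.float32)*1000);print(nm,lo,len(Q),c,r)
for (u,v) in [(213,185),(217,178),(195,213),(207,193),(180,235),(352,183),(352,190),(346,183),(370,150),(330,165),(200,130),(235,145)]:
    print('top',u,v,W[v,u],im[v,u])
# cupboard top
P=region(W,300,430,105,190);Q=P[(P[:,2]>.262)&(P[:,2]<.275)];print('top board',len(Q),cv2.minAreaRect(Q[:,:2].astype(np.float32)*1000))
# flap edge z~0.24
Q=P=region(W,295,410,140,215);Q=P[(P[:,2]>.234)&(P[:,2]<.246)];print('flap edge',len(Q),cv2.minAreaRect(Q[:,:2].astype(np.float32)*1000),Q.mean(0))
P=region(W,270,410,150,255);
Q=P[(P[:,2]>.152)&(P[:,2]<.166)];print('cheeks',len(Q),cv2.minAreaRect(Q[:,:2].astype(np.float32)*1000))
Q=region(W,335,370,172,196);Q=Q[(Q[:,2]>.215)&(Q[:,2]<.232)];print('ring',len(Q),Q.mean(0),cv2.minAreaRect(Q[:,:2].astype(np.float32)*1000))
# things
for nm,(x0,x1,y0,y1) in dict(mug=(395,436,262,308),lemon=(352,378,298,322),salt=(243,260,178,202),spoon=(225,246,212,260),garlic=(136,157,180,203),oil=(250,280,100,158)).items():
    Q=region(W,x0,x1,y0,y1);Q=Q[Q[:,2]>.012 if nm!='spoon' else Q[:,2]>.006];print(nm,np.nanmin(Q,0),np.nanmax(Q,0))
E
```

```text
top 0.08 138 [0.4953 0.1818 0.083 ] ((522.7610473632812, 176.645263671875), (53.575279235839844, 204.07229614257812), 80.73847961425781)
top 0.086 211 [0.4872 0.1818 0.0888] ((504.2911376953125, 178.5941619873047), (51.461910247802734, 165.43051147460938), 78.08525848388672)
top 0.07 113 [0.5351 0.1706 0.076 ] ((527.0534057617188, 176.08169555664062), (30.908124923706055, 206.91513061523438), 79.46240234375)
side 0.08 126 [0.5141 0.1795 0.0829] ((522.5271606445312, 178.53662109375), (42.255287170410156, 206.17893981933594), 79.74447631835938)
side 0.086 211 [0.4841 0.1837 0.0899] ((484.08465576171875, 183.72398376464844), (56.09653854370117, 127.98267364501953), 77.54090881347656)
side 0.07 98 [0.5155 0.1829 0.0756] ((526.54296875, 176.03599548339844), (39.47279357910156, 211.49478149414062), 77.64418029785156)
top 213 185 [ 0.6066  0.1748 -0.0001] [74 81 94]
top 217 178 [0.6141 0.1544 0.0759] [173 167 172]
top 195 213 [0.4996 0.1832 0.0049] [35 47 74]
top 207 193 [ 0.5752  0.1806 -0.0021] [151 177 213]
top 180 235 [0.4173 0.1918 0.0092] [34 49 75]
top 352 183 [ 0.7388 -0.2228  0.167
[... 453 characters left out ...]
((747.7168579101562, -219.1325225830078), (27.25315284729004, 293.3654479980469), 2.694844961166382) [ 0.744  -0.2191  0.2422]
cheeks 584 ((713.9422607421875, -220.46304321289062), (171.46092224121094, 299.83306884765625), 2.1267223358154297)
ring 145 [ 0.7257 -0.2226  0.2258] ((719.79541015625, -222.37295532226562), (41.74107360839844, 84.27558898925781), 1.456382393836975)
mug [ 0.5024 -0.5466  0.012 ] [ 0.6175 -0.4644  0.1087]
lemon [ 0.411  -0.4311  0.023 ] [ 0.4755 -0.3788  0.06  ]
salt [0.6116 0.028  0.0128] [0.6503 0.0685 0.0976]
spoon [ 0.4181 -0.0046  0.006 ] [0.5531 0.09   0.0171]
garlic [0.466  0.3198 0.0145] [0.5224 0.3761 0.0582]
oil [0.7674 0.0497 0.0121] [0.9469 0.1422 0.273 ]
```

View pics/crop.png

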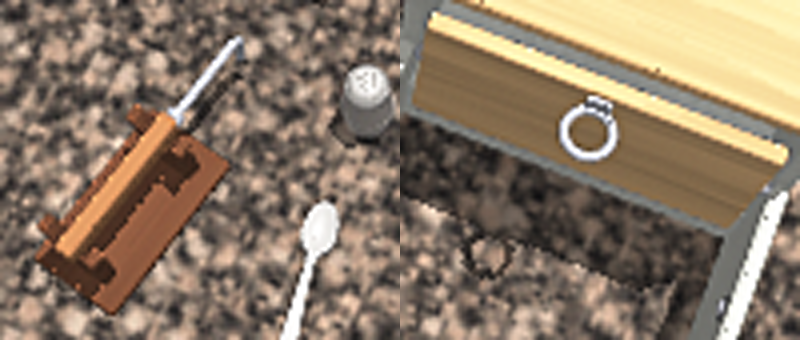

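The crop shows the handle running from about (65,240) to (170,118) with the prong at (240,42), and the ring centred at (588,133), which is full-picture (352,183).

```bash
cat >> h.py <<'E'
def ray(n,u,v,z):
    ci=ctrl.camera_info(n);K=np.array(ci['intrinsics']);Rm=np.array(ci['R']);t=np.array(ci['t'])
    uv=np.atleast_2d(np.stack([u,v],-1)).astype(float)
    d=np.c_[(uv[:,0]-K[0,2])/K[0,0],(uv[:,1]-K[1,2])/K[1,1],np.ones(len(uv))]@Rm
    c=-Rm.T@t
    return c+d*((z-c[2])/d[:,2])[:,None]
def tool(yaw,p):  # tool rotation for pole yaw / pitch-up (pole x=-tool x, z=-tool z)
    x=np.array([np.cos(yaw)*np.cos(p),np.sin(yaw)*np.cos(p),np.sin(p)]);y=np.array([-np.sin(yaw),np.cos(yaw),0])
    return np.c_[-x,y,-np.cross(x,y)]
def go(pos,Rt,n):
    s=ctrl.get_state();R0=R.from_rotvec(s['tool_rot']).as_matrix()
    w=R.from_matrix(R0.T@Rt).as_rotvec()/n;M=sum(R.from_rotvec(w*k).as_matrix() for k in range(n))
    d=np.linalg.solve(M,R0.T@(np.array(pos)-s['position']))
    print(n,'rows of',np.round(d,4),np.round(np.degrees(w),2),'total',np.round(d*n,4),np.round(np.degrees(w)*n,2))
E
python3 - <<'E'
from h import *
np.set_printoptions(precision=4,suppress=True)
for n,(x0,x1,y0,y1) in (('top',(165,235,168,250)),('side',(268,350,280,325))):
    im=np.load(n+'.npz')['im'];sub=im[y0:y1,x0:x1].astype(int)
    hs=cv2.cvtColor(im[y0:y1,x0:x1],cv2.COLOR_BGR2HSV)
    m=((hs[...,1]>110)&(hs[...,2]>150)&(hs[...,0]<20)).astype(np.uint8)
    k,l,st,_=cv2.connectedComponentsWithStats(m);j=1+np.argmax(st[1:,4]);v,u=np.nonzero(l==j)
    P=ray(n,u+x0,v+y0,.088)[:,:2];r=cv2.minAreaRect((P*1000).astype(np.float32))
    ln=cv2.fitLine((P*1000).astype(np.float32),2,0,.01,.01).ravel();print(n,len(u),r,'line',ln,'yaw',np.degrees(np.arctan2(ln[1],ln[0])))
    m=((hs[...,1]<45)&(hs[...,2]>140)).astype(np.uint8)
    k,l,st,_=cv2.connectedComponentsWithStats(m)
    for j in range(1,k):
        if st[j,4]>25:
            v,u=np.nonzero(l==j);P=ray(n,u+x0,v+y0,.079)[:,:2];print(' rod',st[j,4],P.mean(0),P[P[:,0].argmax()],P[P[:,0].argmin()])
im=np.load('top.npz')['im'][172:197,335:370];m=((im.min(-1)>150)).astype(np.uint8);v,u=np.nonzero(m)
e=cv2.minAreaRect(np.c_[u,v].astype(np.float32));print('ring px',e)
c=cv2.findContours(m,0,1)[0];c=max(c,key=len);v2=c[:,0]
P=ray('top',v2[:,0]+335,v2[:,1]+172,.227);print('ring',cv2.minEnclosingCircle((P[:,:2]*1000).astype(np.float32)),P.min(0),P.max(0))
print('ring c',ray('top',352,183.2,.225))
th=np.radians(-11)
print(ctrl.get_state()['position'])
E
```

```text
top 210 ((485.26177978515625, 182.19232177734375), (14.710248947143555, 128.01272583007812), 78.80017852783203) line [  0.9806  -0.1962 484.6981 182.1862] yaw -11.317457
 rod 71 [0.5866 0.1621] [0.6286 0.1511] [0.5488 0.1649]
 rod 40 [0.4501 0.0203] [0.474  0.0279] [0.4344 0.0215]
side 486 ((482.968017578125, 199.95077514648438), (58.69511795043945, 138.30133056640625), 80.30513000488281) line [  0.9767  -0.2147 482.9529 199.4189] yaw -12.40044
 rod 131 [0.5934 0.1645] [0.6329 0.1587] [0.5494 0.1625]
ring px ((21.25650405883789, 7.033456802368164), (13.901405334472656, 25.12008285522461), 52.4314079284668)
ring ((717.2604370117188, -220.2033233642578), 19.406766891479492) [ 0.6979 -0.2396  0.227 ] [ 0.7339 -0.2011  0.227 ]
ring c [[ 0.7172 -0.2219  0.225 ]]
[0.2299 0.6075 0.2216]
```

```bash
python3 - <<'E'
from h import *
go([.485,.182,.16],tool(np.radians(-11.3),0),11)
E
```

```text
11 rows of [-0.0332 -0.0306  0.0056] [-0.01 -0.   -0.86] total [-0.3655 -0.3362  0.0619] [-0.1  -0.   -9.43]
```

```bash
python3 -m handwheel '[[0.06,-0.0332,-0.0306,0.0056,0,0,-0.86],[0.06,-0.0332,-0.0306,0.0056,0,0,-0.86],[0.06,-0.0332,-0.0306,0.0056,0,0,-0.86],[0.06,-0.0332,-0.0306,0.0056,0,0,-0.86],[0.06,-0.0332,-0.0306,0.0056,0,0,-0.86],[0.06,-0.0332,-0.0306,0.0056,0,0,-0.86],[0.06,-0.0332,-0.0306,0.0056,0,0,-0.86],[0.06,-0.0332,-0.0306,0.0056,0,0,-0.86],[0.06,-0.0332,-0.0306,0.0056,0,0,-0.86],[0.06,-0.0332,-0.0306,0.0056,0,0,-0.86],[0.06,-0.0332,-0.0306,0.0056,0,0,-0.86],[0.06,0,0,0,0,0,0]]' 20
python3 - <<'E'
from h import *
go([.485,.182,.058],tool(np.radians(-11.3),0),5)
im,d=ctrl.get_image('wrist');cv2.imwrite('pics/w1.png',im)
E
```

```text
time: 1.6
position: [0.4864, 0.1779, 0.1603]
tool_rot: [-0.32, -3.125, 0.003]
ft_force: [-0.6, -0.0, 0.2]
grip_width: 0.686
grip_force: 0.0
5 rows of [0.0004 0.0008 0.0205] [-0.02  0.   -0.08] total [0.0022 0.0039 0.1023] [-0.12  0.   -0.38]
```

View pics/w1.png

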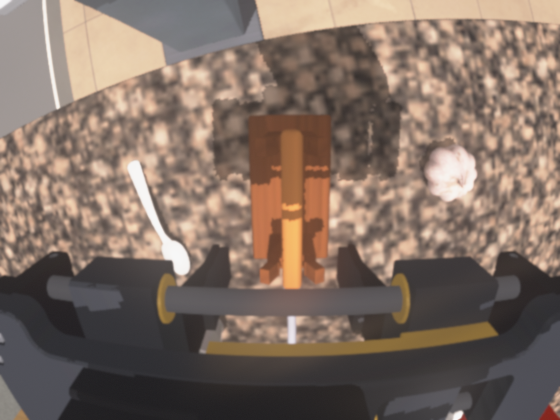

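The wrist view shows the handle running straight up the picture at column 291, between the fingers at columns 222 and 350, and the yaw agrees. I'll go down and grip.

```bash
python3 -m handwheel '[[0.06,0.0004,0.0008,0.021,0,0,0],[0.06,0.0004,0.0008,0.021,0,0,-0.2],[0.06,0.0004,0.0008,0.021,0,0,-0.2],[0.06,0.0004,0.0008,0.021,0,0,0],[0.06,0.0004,0.0008,0.0205,0,0,0],[0.06,0,0,0,0,0,0],[0,0,0,0,0,0,0],[0,0,0,0,0,0,0],[0,0,0,0,0,0,0],[0,0,0,0,0,0,0],[0,0,0,0,0,0,0]]' 50
python3 - <<'E'
from h import *
s=ctrl.get_state();print(s['position'],s['grip_width']*.087,s['ft_force'])
go([s['position'][0],s['position'][1],.20],tool(np.radians(-11.3),0),6)
E
```

```text
time: 3.02
position: [0.4838, 0.1865, 0.0566]
tool_rot: [0.298, 3.127, 0.0]
ft_force: [-0.7, 0.4, 0.4]
grip_width: 0.207
grip_force: 0.5
[0.48376022 0.18652806 0.05660928] 0.018009063955901582 [-0.69954914  0.35756106  0.36259874]
6 rows of [-0.      0.     -0.0239] [0.   0.   0.07] total [-0.      0.     -0.1434] [0.   0.01 0.43]
```

```bash
python3 -m handwheel '[[0,0,0,0,0,0,0],[0,0,0,0,0,0,0],[0,0,0,0,0,0,0]]' 50
python3 - <<'E'
from h import *
s=ctrl.get_state();print(s['position'],s['tool_rot'],s['grip_width']*.087,s['ft_force'],s['torque'],s['grip_force'])
E
```

```text
time: 3.4
position: [0.4838, 0.1864, 0.0566]
tool_rot: [0.298, 3.127, -0.0]
ft_force: [-0.4, -1.3, 2.2]
grip_width: 0.181
grip_force: 50.0
[0.48381041 0.18636039 0.05661427] [ 2.97752590e-01  3.12732334e+00 -2.33337119e-04] 0.015783329962472347 [-0.42840092 -1.34905035  2.24510986] [-0.34434297  0.17543352 -0.04676942] 49.98564267531037
```

```bash
python3 -m handwheel '[[0,0,0,-0.01,0,0,0],[0,0,0,-0.02,0,0,0],[0,0,0,-0.04,0,0,0],[0,0,0,-0.04,0,0,0],[0,0,0,-0.04,0,0,0],[0,0,0,-0.04,0,0,0],[0,0,0,-0.02,0,0,0],[0,0,0,0,0,0,0],[0,0,0,0,0,0,0]]' 60
python3 - <<'E'
from h import *
s=ctrl.get_state();print(s['position'],s['tool_rot'],s['grip_width']*.087,s['ft_force'],s['torque'],s['grip_force'])
go([.565,-.2259,.267],tool(np.radians(2.1),0),11)
E
```

```text
time: 4.53
position: [0.483, 0.1864, 0.2652]
tool_rot: [-0.297, -3.126, 0.001]
ft_force: [0.6, 0.4, -2.5]
grip_width: 0.183
grip_force: 60.0
[0.48297802 0.18642539 0.26522665] [-2.97048655e-01 -3.12581714e+00  1.42438829e-03] 0.01591022957825964 [ 0.58544272  0.42039449 -2.4677934 ] [0.01071958 0.1212766  0.03878756] 59.985788092017174
11 rows of [-0.0107 -0.0368 -0.0002] [-0.   -0.01 -1.18] total [-0.1177 -0.4045 -0.0017] [ -0.05  -0.1  -12.96]
```

```bash
python3 -m handwheel '[[0,-0.006,-0.02,0,0,0,-0.65],[0,-0.0107,-0.0368,0,0,0,-1.18],[0,-0.0107,-0.0368,0,0,0,-1.18],[0,-0.0107,-0.0368,0,0,0,-1.18],[0,-0.0107,-0.0368,0,0,0,-1.18],[0,-0.0107,-0.0368,0,0,0,-1.18],[0,-0.0107,-0.0368,0,0,0,-1.18],[0,-0.0107,-0.0368,0,0,0,-1.18],[0,-0.0107,-0.0368,0,0,0,-1.18],[0,-0.0107,-0.0368,0,0,0,-1.18],[0,-0.0107,-0.0368,0,0,0,-1.18],[0,-0.005,-0.0168,0,0,0,-0.53]]'
python3 -m handwheel '[[0,0,0,0,0,0,0],[0,0,0,0,0,0,0],[0,0,0,0,0,0,0]]'
python3 - <<'E'
from h import *
a,_,W=cloud('top');b,_,Ws=cloud('side');np.savez('hov.npz',a=a,b=b,W=W,Ws=Ws)
cv2.imwrite('pics/hov.png',np.hstack([cv2.resize(a[145:235,290:400],(440,360),interpolation=2),cv2.resize(b[130:235,230:310],(320,420),interpolation=2)[:360]]))
go([.570,-.2259,.267],tool(np.radians(2.1),0),1)
E
```

```text
time: 6.02
position: [0.5652, -0.2286, 0.2645]
tool_rot: [0.053, -3.138, 0.001]
ft_force: [0.5, -0.1, -0.6]
grip_width: 0.182
grip_force: 60.0
time: 6.4
position: [0.5663, -0.2245, 0.2661]
tool_rot: [0.061, -3.141, -0.002]
ft_force: [-0.7, -0.1, -1.6]
grip_width: 0.181
grip_force: 60.0
1 rows of [-0.0036 -0.0011 -0.0005] [0.04 0.01 0.1 ] total [-0.0036 -0.0011 -0.0005] [0.04 0.01 0.1 ]
```

View pics/hov.png

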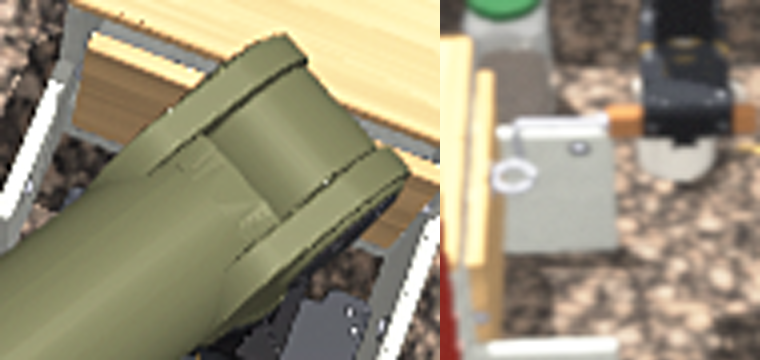

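The left half (top camera) is blocked by the arm. In the right half (side camera) the bend is at about (249.5,160.5), the prong tip at about (249,170) and the ring centre at about (248.5,174) in full-picture pixels.

```bash
python3 - <<'E'
from h import *
np.set_printoptions(precision=4,suppress=True)
H=np.load('hov.npz');b,Ws=H['b'],H['Ws']
print(ctrl.get_state()['position'])
for (x0,x1,y0,y1,lo,hi,nm) in ((243,275,155,170,.27,.3,'rod'),(240,262,165,182,.215,.235,'ring'),(243,256,163,174,.238,.268,'prong')):
    P=Ws[y0:y1,x0:x1].reshape(-1,3);m=b[y0:y1,x0:x1].reshape(-1,3);u=np.mgrid[y0:y1,x0:x1].reshape(2,-1).T
    k=(P[:,2]>lo)&(P[:,2]<hi)&(m.min(-1)>110)&(m.ptp(-1) if hasattr(m,'ptp') else (m.max(-1)-m.min(-1))<35)&(P[:,1]>-.27)&(P[:,1]<-.17)
    k=k.astype(bool);Q=P[k];print(nm,len(Q));
    if len(Q): print(np.median(Q,0),Q.min(0),Q.max(0)); q=u[k];print('px rows',q[:,0].min(),q[:,0].max(),'cols',q[:,1].min(),q[:,1].max())
for uv,z in (((248.5,173.75),.225),((249.5,160.5),.289),((249.5,170),.246)): print(uv,z,ray('side',*uv,z))
E
```

```text
[ 0.5664 -0.2249  0.2665]
rod 61
[ 0.6783 -0.2197  0.2882] [ 0.6329 -0.2274  0.2709] [ 0.7137 -0.2104  0.2977]
px rows 158 165 cols 248 271
ring 47
[ 0.7174 -0.2196  0.2289] [ 0.6987 -0.2399  0.2212] [ 0.7346 -0.2002  0.2347]
px rows 170 178 cols 243 253
prong 9
[ 0.7105 -0.2175  0.2556] [ 0.7049 -0.2221  0.2412] [ 0.7336 -0.2146  0.2665]
px rows 166 171 cols 243 251
(248.5, 173.75) 0.225 [[ 0.7156 -0.2244  0.225 ]]
(249.5, 160.5) 0.289 [[ 0.7074 -0.2205  0.289 ]]
(249.5, 170) 0.246 [[ 0.7103 -0.2204  0.246 ]]
```

```bash
python3 -m handwheel '[[0,-0.0045,0,0,0,0,0],[0,0,0,0,0,0,0],[0,0,0,0.01,0,0,0],[0,0,0,0.01,0,0,0],[0,0,0,0.01,0,0,0],[0,0,0,0.01,0,0,0],[0,0,0,0.004,0,0,0],[0,0,0,0,0,0,0],[0,0,0,0,0,0,0]]'
python3 - <<'E'
from h import *
s=ctrl.get_state();print(s['position'],s['ft_force'])
b,d,W=cloud('side');cv2.imwrite('pics/ins.png',cv2.resize(b[135:215,225:305],(600,600),interpolation=2))
E
```

```text
time: 7.62
position: [0.571, -0.226, 0.2229]
tool_rot: [-0.058, 3.14, -0.0]
ft_force: [-0.3, 0.2, -1.5]
grip_width: 0.178
grip_force: 60.0
[ 0.57102081 -0.2259794   0.22289405] [-0.28934376  0.18159099 -1.5412745 ]
```

View pics/ins.png

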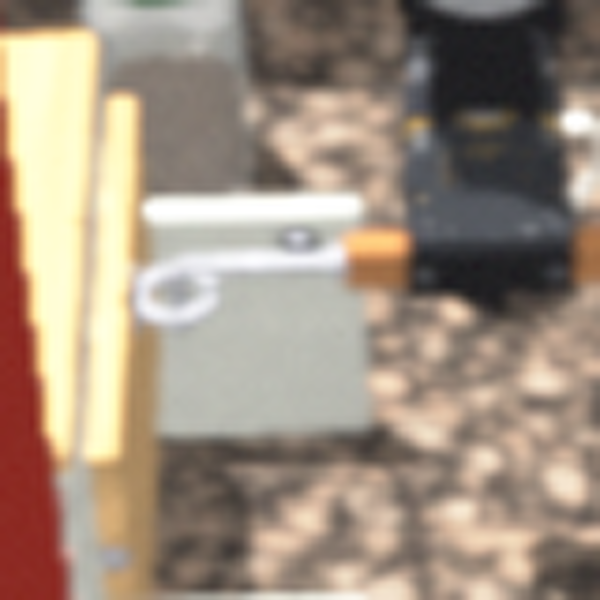

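The prong is inside the ring at crop (180,290), and the contact force is near zero. Next I compute the pull arc.

```bash
cat >> h.py <<'E'
YAW=np.radians(2.1);Hh=np.array([.7448,-.2195,.075]);OFF=.0012
def pose(L,p,extra=0.,zb=-.009,bx=.1365):
    e=np.array([np.cos(YAW),np.sin(YAW),0]);k=np.array([0,0,1.])
    B=Hh+e*(-.15*np.sin(L)-.045*np.cos(L))+k*(.15*np.cos(L)-.045*np.sin(L))
    Rt=tool(YAW,p);Rp=np.c_[-Rt[:,0],Rt[:,1],-Rt[:,2]]
    o=B-Rp@np.array([bx+extra,0,zb])
    return o-Rp@np.array([OFF,0,.019]),Rt   # TCP
def rows(P,start=None):
    s=ctrl.get_state();a=(np.array(s['position']),R.from_rotvec(s['tool_rot']).as_matrix()) if start is None else start
    for b in P:
        w=np.degrees(R.from_matrix(a[1].T@b[1]).as_rotvec());print(np.round(a[1].T@(b[0]-a[0]),4),np.round(w,2),np.round(b[0],3));a=b
E
python3 - <<'E'
from h import *
rows([pose(L,.68*L,.001,-.016+.0075*min(L/.3,1)) for L in np.arange(0,.96,.05)])
E
```

```text
[0.0098 0.0001 0.0009] [-0.01  0.05  0.01] [ 0.561 -0.226  0.222]
[0.0072 0.     0.0084] [-0.   -1.95 -0.  ] [ 0.554 -0.226  0.214]
[ 0.0071 -0.      0.0085] [ 0.   -1.95 -0.  ] [ 0.547 -0.227  0.205]
[0.007  0.     0.0086] [-0.   -1.95  0.  ] [ 0.541 -0.227  0.196]
[ 0.007  -0.      0.0088] [ 0.   -1.95  0.  ] [ 0.535 -0.227  0.186]
[0.0069 0.     0.0089] [-0.   -1.95 -0.  ] [ 0.529 -0.227  0.177]
[ 0.0068 -0.      0.009 ] [ 0.   -1.95 -0.  ] [ 0.524 -0.228  0.167]
[0.0067 0.     0.0078] [-0.   -1.95 -0.  ] [ 0.519 -0.228  0.158]
[ 0.0067 -0.      0.008 ] [ 0.   -1.95  0.  ] [ 0.514 -0.228  0.148]
[0.0066 0.     0.0081] [ 0.   -1.95 -0.  ] [ 0.51  -0.228  0.139]
[0.0066 0.     0.0082] [-0.   -1.95 -0.  ] [ 0.506 -0.228  0.129]
[ 0.0065 -0.      0.0083] [ 0.   -1.95  0.  ] [ 0.503 -0.228  0.119]
[ 0.0065 -0.      0.0084] [-0.   -1.95  0.  ] [ 0.5   -0.228  0.109]
[ 0.0064 -0.      0.0085] [-0.   -1.95 -0.  ] [ 0.497 -0.229  0.098]
[0.0063 0.     0.0086] [ 0.   -1.95  0.  ] [ 0.495 -0.229  0.088]
[ 0.0063 -0.      0.0087] [-0.   -1.95 -0.  ] [ 0.494 -0.229  0.077]
[ 0.0062 -0.      0.0088] [ 0.   -1.95  0.  ] [ 0.493 -0.229  0.066]
[ 0.0061 -0.      0.009 ] [-0.   -1.95  0.  ] [ 0.492 -0.229  0.056]
[0.0061 0.     0.0091] [ 0.   -1.95 -0.  ] [ 0.492 -0.229  0.045]
[0.006  0.     0.0092] [-0.   -1.95 -0.  ] [ 0.492 -0.229  0.034]
```

```bash
python3 - <<'E'
from h import *
rows([pose(L,.55*L,.001,-.016+.0075*min(L/.3,1)) for L in np.arange(0,.96,.05)])
E
```

```text
[0.0098 0.0001 0.0009] [-0.01  0.05  0.01] [ 0.561 -0.226  0.222]
[ 0.0073 -0.      0.0075] [-0.   -1.58  0.  ] [ 0.554 -0.226  0.215]
[0.0072 0.     0.0077] [-0.   -1.58 -0.  ] [ 0.547 -0.227  0.207]
[ 0.0071 -0.      0.0078] [-0.   -1.58 -0.  ] [ 0.54  -0.227  0.198]
[0.007 0.    0.008] [ 0.   -1.58 -0.  ] [ 0.534 -0.227  0.19 ]
[ 0.0069 -0.      0.0082] [-0.   -1.58  0.  ] [ 0.528 -0.227  0.181]
[ 0.0068 -0.      0.0083] [-0.   -1.58 -0.  ] [ 0.523 -0.228  0.172]
[0.0067 0.     0.0072] [-0.   -1.58  0.  ] [ 0.517 -0.228  0.164]
[ 0.0066 -0.      0.0074] [-0.   -1.58  0.  ] [ 0.512 -0.228  0.155]
[0.0065 0.     0.0075] [ 0.   -1.58  0.  ] [ 0.507 -0.228  0.146]
[0.0065 0.     0.0077] [ 0.   -1.58 -0.  ] [ 0.503 -0.228  0.137]
[0.0064 0.     0.0078] [-0.   -1.58  0.  ] [ 0.499 -0.229  0.128]
[ 0.0063 -0.      0.008 ] [ 0.   -1.58 -0.  ] [ 0.495 -0.229  0.119]
[ 0.0062 -0.      0.0081] [-0.   -1.58  0.  ] [ 0.492 -0.229  0.109]
[0.0061 0.     0.0083] [ 0.   -1.58 -0.  ] [ 0.489 -0.229  0.099]
[ 0.006  -0.      0.0084] [-0.   -1.58  0.  ] [ 0.487 -0.229  0.089]
[0.0059 0.     0.0086] [-0.   -1.58 -0.  ] [ 0.485 -0.229  0.079]
[ 0.0058 -0.      0.0087] [ 0.   -1.58  0.  ] [ 0.483 -0.229  0.068]
[0.0057 0.     0.0088] [ 0.   -1.58 -0.  ] [ 0.482 -0.229  0.058]
[0.0055 0.     0.009 ] [-0.   -1.58  0.  ] [ 0.482 -0.229  0.047]
```

```bash
python3 -m handwheel '[[0,0.005,0,0,0,0,0],[0,0.005,0,0.001,0,0,0],[0,0.0073,0,0.0075,0,-1.58,0],[0,0.0072,0,0.0077,0,-1.58,0],[0,0.0071,0,0.0078,0,-1.58,0],[0,0,0,0,0,0,0],[0,0,0,0,0,0,0]]'
python3 - <<'E'
from h import *
s=ctrl.get_state();print(s['position'],s['ft_force'],s['torque'])
b,d,W=cloud('side');cv2.imwrite('pics/p1.png',cv2.resize(b[135:215,225:305],(600,600),interpolation=2))
rows([pose(L,.55*L,.001,-.016+.0075*min(L/.3,1)) for L in np.arange(.15,.41,.05)])
E
```

```text
time: 8.55
position: [0.5401, -0.2269, 0.1983]
tool_rot: [-0.057, 3.058, 0.002]
ft_force: [0.5, -0.5, -1.3]
grip_width: 0.182
grip_force: 60.0
[ 0.54009552 -0.22694279  0.19833143] [ 0.48406189 -0.53535115 -1.32226497] [-0.01282552  0.02050898 -0.05440007]
[-0.0001 -0.     -0.0001] [-0.01  0.02  0.03] [ 0.54  -0.227  0.198]
[0.007 0.    0.008] [ 0.   -1.58 -0.  ] [ 0.534 -0.227  0.19 ]
[ 0.0069 -0.      0.0082] [-0.   -1.58  0.  ] [ 0.528 -0.227  0.181]
[ 0.0068 -0.      0.0083] [-0.   -1.58 -0.  ] [ 0.523 -0.228  0.172]
[0.0067 0.     0.0072] [-0.   -1.58  0.  ] [ 0.517 -0.228  0.164]
[ 0.0066 -0.      0.0074] [-0.   -1.58  0.  ] [ 0.512 -0.228  0.155]
```

View pics/p1.png

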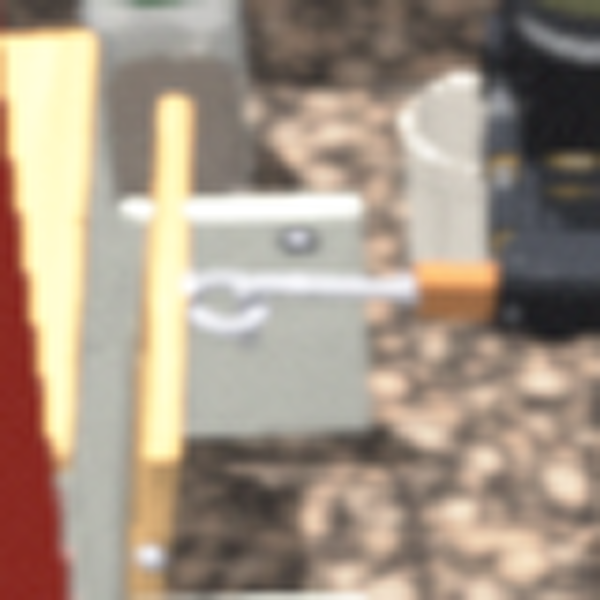

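The flap is following the hook: its top edge moved to crop (173,100) and the ring is drawn up to the rod at (225,300).

```bash
python3 -m handwheel '[[0,0.007,0,0.008,0,-1.58,0],[0,0.0069,0,0.0082,0,-1.58,0],[0,0.0068,0,0.0083,0,-1.58,0],[0,0.0067,0,0.0072,0,-1.58,0],[0,0.0066,0,0.0074,0,-1.58,0],[0,0.0065,0,0.0075,0,-1.58,0],[0,0.0065,0,0.0077,0,-1.58,0],[0,0.0064,0,0.0078,0,-1.58,0],[0,0.0063,0,0.008,0,-1.58,0],[0,0.0062,0,0.0081,0,-1.58,0],[0,0.0061,0,0.0083,0,-1.58,0],[0,0,0,0,0,0,0]]'
cat >> h.py <<'E'
def lean():
    b,d,W=cloud('side');P=W[100:260,225:320].reshape(-1,3);c=b[100:260,225:320].reshape(-1,3).astype(int)
    e=np.array([np.cos(YAW),np.sin(YAW),0]);n=np.array([-e[1],e[0],0]);q=P-Hh;X,Y,Z=q@e,q@n,q[:,2]
    k=(abs(Y)<.115)&((abs(Y)>.03))&(X<.02)&(X>-.16)&(Z>.03)&(Z<.18)&(c[:,2]-c[:,0]>40)
    a=np.arctan2(-X,Z)[k];r=np.hypot(X,Z)[k];g=r>.1
    if g.sum()==0: print('no flap pts');return b
    off=a[g];print('lean med',np.round(np.median(off),3),np.round(np.percentile(off,[10,90]),3),g.sum());return b
E
python3 - <<'E'
from h import *
s=ctrl.get_state();print(s['position'],s['ft_force'],s['torque'])
lean()
rows([pose(L,.55*L,.001,-.0085) for L in np.arange(.7,.96,.05)])
E
```

```text
time: 10.1
position: [0.4883, -0.2289, 0.0981]
tool_rot: [-0.05, 2.756, 0.011]
ft_force: [1.2, -0.2, -1.8]
grip_width: 0.179
grip_force: 60.0
[ 0.48828705 -0.228877    0.09808063] [ 1.17687691 -0.23525286 -1.78969791] [0.083098   0.41923465 0.06519736]
lean med 0.66 [0.634 0.701] 485
[-0.0006  0.0001 -0.0001] [0.01 0.01 0.  ] [ 0.489 -0.229  0.099]
[ 0.006  -0.      0.0084] [-0.   -1.58  0.  ] [ 0.487 -0.229  0.089]
[0.0059 0.     0.0086] [-0.   -1.58 -0.  ] [ 0.485 -0.229  0.079]
[ 0.0058 -0.      0.0087] [ 0.   -1.58  0.  ] [ 0.483 -0.229  0.068]
[0.0057 0.     0.0088] [-0.   -1.58 -0.  ] [ 0.482 -0.229  0.058]
[0.0055 0.     0.009 ] [ 0.   -1.58  0.  ] [ 0.482 -0.229  0.047]
```

```bash
python3 -m handwheel '[[0,0.006,0,0.0084,0,-1.58,0],[0,0.0059,0,0.0086,0,-1.58,0],[0,0,0,0,0,0,0]]'
python3 -m handwheel '[[0,0.0023,0,0.0035,0,-0.63,0],[0,0,0,0,0,0,0]]'
python3 -m handwheel '[[0,0.0023,0,0.0035,0,-0.63,0],[0,0,0,0,0,0,0]]'
python3 - <<'E'
from h import *
s=ctrl.get_state();print(s['position'],s['ft_force'],s['torque'])
lean()
rows([pose(L,.55*L,.001,-.0085) for L in np.arange(.84,.96,.02)])
E
```

```text
time: 10.52
position: [0.4843, -0.2291, 0.078]
tool_rot: [-0.049, 2.701, 0.012]
ft_force: [1.0, 0.1, -0.8]
grip_width: 0.176
grip_force: 60.0
time: 10.78
position: [0.4846, -0.2293, 0.0746]
tool_rot: [-0.05, 2.688, 0.011]
ft_force: [1.8, 0.9, 0.7]
grip_width: 0.177
grip_force: 60.0
time: 11.02
position: [0.4854, -0.2296, 0.0714]
tool_rot: [-0.049, 2.674, 0.01]
ft_force: [5.5, 1.9, 2.8]
grip_width: 0.181
grip_force: 60.0
[ 0.48538057 -0.2295858   0.07138871] [5.49985927 1.90100443 2.77123466] [ 0.16861903 -0.80822152  0.11612053]
lean med 0.774 [0.745 0.804] 525
[0.0019 0.0006 0.0002] [-0.07  0.31  0.04] [ 0.484 -0.229  0.07 ]
[ 0.0023 -0.      0.0035] [ 0.   -0.63 -0.  ] [ 0.483 -0.229  0.066]
[0.0023 0.     0.0035] [-0.   -0.63  0.  ] [ 0.483 -0.229  0.062]
[ 0.0023 -0.      0.0035] [ 0.   -0.63  0.  ] [ 0.482 -0.229  0.058]
[0.0023 0.     0.0036] [-0.   -0.63 -0.  ] [ 0.482 -0.229  0.054]
[ 0.0022 -0.      0.0036] [-0.   -0.63  0.  ] [ 0.482 -0.229  0.049]
```

```bash
for i in 1; do python3 -m handwheel '[[0,0.0023,0,0.0035,0,-0.63,0],[0,0,0,0,0,0,0]]'; python3 -m handwheel '[[0,0.0023,0,0.0035,0,-0.63,0],[0,0,0,0,0,0,0]]'; done
python3 - <<'E'
from h import *
s=ctrl.get_state();print(s['position'],s['ft_force'],s['torque'])
lean()
rows([pose(L,.55*L,.001,-.0085) for L in np.arange(.88,.96,.02)])
E
```

```text
time: 11.32
position: [0.4864, -0.23, 0.0686]
tool_rot: [-0.049, 2.66, 0.009]
ft_force: [6.9, 1.6, 4.0]
grip_width: 0.175
grip_force: 60.0
time: 11.58
position: [0.4867, -0.2301, 0.0651]
tool_rot: [-0.05, 2.647, 0.008]
ft_force: [7.4, 1.2, 5.3]
grip_width: 0.176
grip_force: 60.0
[ 0.48673559 -0.23013274  0.06511605] [7.3682337  1.19021337 5.30154536] [ 0.28878873 -1.86740276  0.31025437]
lean med 0.787 [0.76  0.818] 523
[0.0047 0.0012 0.0009] [-0.14  0.54  0.09] [ 0.483 -0.229  0.062]
[ 0.0023 -0.      0.0035] [ 0.   -0.63  0.  ] [ 0.482 -0.229  0.058]
[0.0023 0.     0.0036] [-0.   -0.63 -0.  ] [ 0.482 -0.229  0.054]
[ 0.0022 -0.      0.0036] [-0.   -0.63  0.  ] [ 0.482 -0.229  0.049]
```

```bash
python3 -m handwheel '[[0,0.003,0,0.002,0,0,0],[0,0,0,0,0,0,0]]'; python3 -m handwheel '[[0,0.003,0,0.002,0,0,0],[0,0,0,0,0,0,0]]'
python3 - <<'E'
from h import *
s=ctrl.get_state();print(s['position'],s['ft_force'],s['torque'])
b=lean();cv2.imwrite('pics/p2.png',cv2.resize(b[135:235,225:325],(600,600),interpolation=2))
E
```

```text
time: 11.88
position: [0.4847, -0.2301, 0.0617]
tool_rot: [-0.05, 2.648, 0.009]
ft_force: [6.9, 1.7, 5.1]
grip_width: 0.177
grip_force: 60.0
time: 12.12
position: [0.4813, -0.2297, 0.0571]
tool_rot: [-0.05, 2.651, 0.01]
ft_force: [4.7, -0.1, 2.4]
grip_width: 0.18
grip_force: 60.0
[ 0.48131983 -0.22973245  0.0570792 ] [ 4.74269629 -0.06176346  2.4046146 ] [ 0.11469267 -0.82975732  0.0991071 ]
lean med 0.855 [0.828 0.884] 549
```

View pics/p2.png

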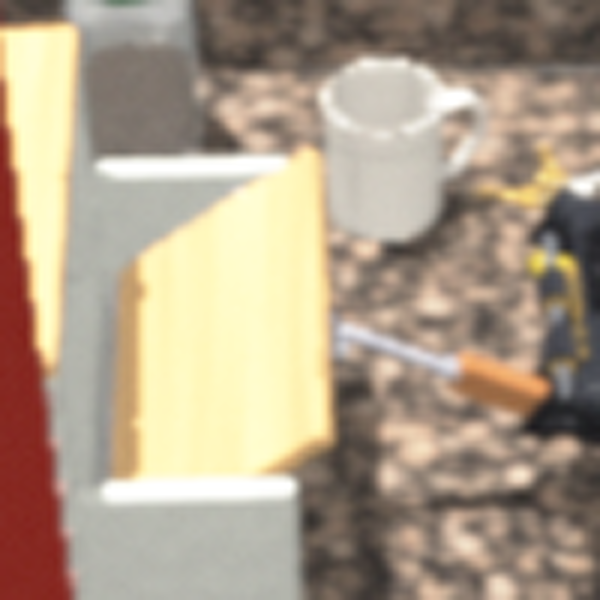

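The flap is well down with its top edge at crop (325,300), and the hook is still in the ring at (345,330). The force has dropped, so the studs are passing the balls.

```bash
python3 -m handwheel '[[0,0.002,0,0.002,0,0,0],[0,0,0,0,0,0,0]]'; python3 -m handwheel '[[0,0.0025,0,0.002,0,0,0],[0,0,0,0,0,0,0]]'
python3 - <<'E'
from h import *
s=ctrl.get_state();print(s['position'],s['ft_force'],s['torque'])
lean()
E
```

```text
time: 12.42
position: [0.479, -0.2295, 0.0532]
tool_rot: [-0.049, 2.654, 0.011]
ft_force: [4.4, -0.4, 1.6]
grip_width: 0.18
grip_force: 60.0
time: 12.68
position: [0.4788, -0.2299, 0.0511]
tool_rot: [-0.049, 2.652, 0.01]
ft_force: [7.1, 1.9, 3.4]
grip_width: 0.179
grip_force: 60.0
[ 0.47884581 -0.2298913   0.05106792] [7.12741853 1.937164   3.37143138] [ 0.14578008 -1.16049549  0.0983411 ]
lean med 0.896 [0.868 0.93 ] 569
```

```bash
python3 -m handwheel '[[0,0.0025,0,0.0012,0,0,0],[0,0,0,0,0,0,0]]'; python3 -m handwheel '[[0,0.0025,0,0.0012,0,0,0],[0,0,0,0,0,0,0]]'
python3 - <<'E'
from h import *
s=ctrl.get_state();print(s['position'],s['ft_force'],s['torque'])
lean()
E
```

```text
time: 12.98
position: [0.479, -0.2303, 0.0503]
tool_rot: [-0.05, 2.649, 0.009]
ft_force: [9.9, 0.7, 4.5]
grip_width: 0.177
grip_force: 60.0
time: 13.22
position: [0.479, -0.2306, 0.0494]
tool_rot: [-0.05, 2.646, 0.007]
ft_force: [13.0, 1.8, 6.8]
grip_width: 0.178
grip_force: 60.0
[ 0.47904241 -0.23062744  0.04944004] [13.03340849  1.76114812  6.75133066] [ 0.32422428 -2.70806916  0.38470254]
lean med 0.9 [0.872 0.934] 576
```

About 15 N with the flap at its stop, so I'll hold it there.

```bash
python3 -m handwheel '[[0,0,0,0,0,0,0],[0,0,0,0,0,0,0],[0,0,0,0,0,0,0],[0,0,0,0,0,0,0],[0,0,0,0,0,0,0]]'
python3 -m handwheel '[[0,-0.003,0,-0.001,0,0,0],[0,-0.003,0,-0.001,0,0,0],[0,-0.003,0,-0.001,0,0,0],[0,0,0,0,0,0,0]]'
python3 -m handwheel '[[0,-0.003,0,-0.001,0,0,0],[0,-0.003,0,0,0,0,0],[0,0,0,0,0,0,0]]'
python3 - <<'E'
from h import *
s=ctrl.get_state();print(s['position'],s['ft_force'],s['torque'])
b=lean();cv2.imwrite('pics/p3.png',cv2.resize(b[135:235,225:325],(600,600),interpolation=2))
E
```

```text
time: 13.9
position: [0.479, -0.2307, 0.0495]
tool_rot: [-0.05, 2.646, 0.007]
ft_force: [12.2, 1.6, 6.1]
grip_width: 0.174
grip_force: 60.0
time: 14.4
position: [0.4792, -0.2289, 0.0512]
tool_rot: [-0.049, 2.657, 0.013]
ft_force: [1.7, -0.2, -0.1]
grip_width: 0.177
grip_force: 60.0
time: 14.78
position: [0.4846, -0.2288, 0.0552]
tool_rot: [-0.049, 2.657, 0.012]
ft_force: [-0.1, -0.7, -2.0]
grip_width: 0.179
grip_force: 60.0
[ 0.48462884 -0.22882541  0.05521718] [-0.05552432 -0.68864507 -2.04089185] [-0.00619743  0.78279943 -0.04539601]
lean med 0.897 [0.872 0.927] 571
```

View pics/p3.png

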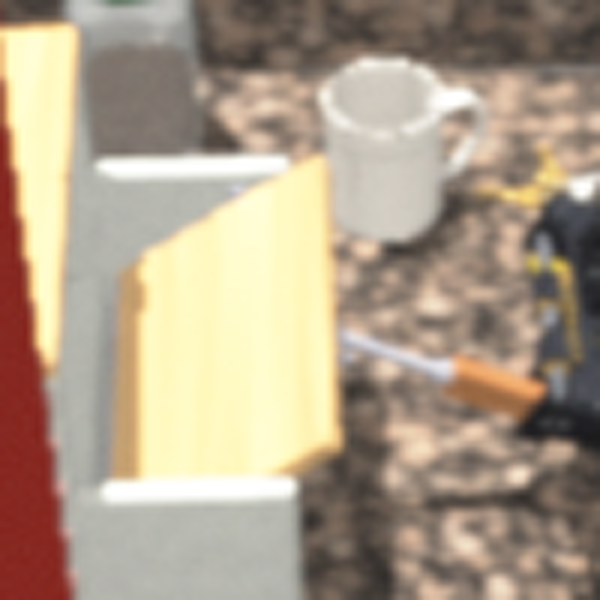

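The flap stays down (edge at (330,310)), and the prong is slack in the ring. I'll withdraw along the prong.

```bash
python3 -m handwheel '[[0,0.0005,0,-0.005,0,0,0],[0,0.0005,0,-0.005,0,0,0],[0,0.0005,0,-0.005,0,0,0],[0,0,0,0,0,0,0]]'
python3 -m handwheel '[[0,0.0006,0,-0.006,0,0,0],[0,0.0006,0,-0.006,0,0,0],[0,0.0006,0,-0.006,0,0,0],[0,0,0,-0.006,0,0,0],[0,0,0,0,0,0,0]]'
python3 - <<'E'
from h import *
s=ctrl.get_state();print(s['position'],s['ft_force'],s['torque'])
b=lean();cv2.imwrite('pics/p4.png',cv2.resize(b[135:235,225:325],(600,600),interpolation=2))
E
```

```text
time: 15.32
position: [0.4767, -0.2295, 0.0688]
tool_rot: [-0.049, 2.655, 0.012]
ft_force: [-0.9, -0.2, -1.6]
grip_width: 0.179
grip_force: 60.0
time: 15.95
position: [0.464, -0.23, 0.0892]
tool_rot: [-0.049, 2.655, 0.012]
ft_force: [-0.0, 0.6, -2.1]
grip_width: 0.178
grip_force: 60.0
[ 0.46398834 -0.23001448  0.08923313] [-0.04699625  0.56230126 -2.07073673] [-0.00161281  0.82739086 -0.01724504]
lean med 0.897 [0.869 0.928] 573
```

View pics/p4.png

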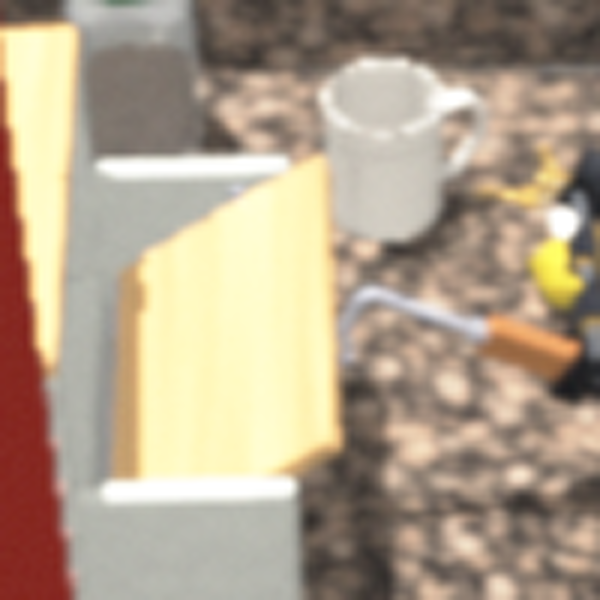

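The prong is almost out, with its tip at crop (350,360) and nothing touching. I'll carry on out, then back and up.

```bash
python3 -m handwheel '[[0,0,0,-0.006,0,0,0],[0,0,0,-0.006,0,0,0],[0,0.002,0,-0.008,0,0,0],[0,0.008,0,-0.008,0,0,0],[0,0.01,0,-0.01,0,0,0],[0,0,0,-0.02,0,0,0],[0,0,0,-0.02,0,0,0],[0,0,0,-0.015,0,0,0],[0,0,0,0,0,0,0],[0,0,0,0,0,0,0]]'
python3 - <<'E'
from h import *
s=ctrl.get_state();print(s['position'],s['ft_force'],s['torque'])
lean()
go([.45,-.20,.24],tool(YAW,0),6)
E
```

```text
time: 17.25
position: [0.4045, -0.2327, 0.1569]
tool_rot: [-0.047, 2.655, 0.011]
ft_force: [0.1, -0.1, -2.6]
grip_width: 0.176
grip_force: 60.0
[ 0.40453667 -0.23270287  0.15691458] [ 0.05176096 -0.0749688  -2.62997746] [0.03111498 0.8276075  0.03613664]
lean med 0.898 [0.867 0.929] 560
6 rows of [-0.0114  0.005  -0.0113] [-0.    4.64  0.  ] total [-0.0682  0.0301 -0.0676] [-0.000e+00  2.784e+01  2.000e-02]
```

```bash
python3 -m handwheel '[[0,-0.0114,0.005,-0.0113,0,4.64,0],[0,-0.0114,0.005,-0.0113,0,4.64,0],[0,-0.0114,0.005,-0.0113,0,4.64,0],[0,-0.0114,0.005,-0.0113,0,4.64,0],[0,-0.0114,0.005,-0.0113,0,4.64,0],[0,-0.0114,0.005,-0.0113,0,4.64,0],[0,0,0,0,0,0,0],[0,0,0,0,0,0,0]]'
python3 - <<'E'
from h import *
# transit to above the rest, 60 mm short of hand-down height +.15
go([.4838,.1855,.215],tool(np.radians(-11.3),0),11)
E
```

```text
time: 18.3
position: [0.4499, -0.1998, 0.2397]
tool_rot: [0.06, -3.14, 0.001]
ft_force: [0.1, 0.3, -2.2]
grip_width: 0.178
grip_force: 60.0
11 rows of [-0.0007  0.0352  0.0022] [-0.   -0.    1.23] total [-0.0073  0.3877  0.0246] [-0.04 -0.03 13.49]
```

```bash
python3 -m handwheel '[[0,-0.0004,0.0175,0.0011,0,0,0.61],[0,-0.0007,0.0352,0.0022,0,0,1.23],[0,-0.0007,0.0352,0.0022,0,0,1.23],[0,-0.0007,0.0352,0.0022,0,0,1.23],[0,-0.0007,0.0352,0.0022,0,0,1.23],[0,-0.0007,0.0352,0.0022,0,0,1.23],[0,-0.0007,0.0352,0.0022,0,0,1.23],[0,-0.0007,0.0352,0.0022,0,0,1.23],[0,-0.0007,0.0352,0.0022,0,0,1.23],[0,-0.0007,0.0352,0.0022,0,0,1.23],[0,-0.0007,0.0352,0.0022,0,0,1.23],[0,-0.0004,0.0175,0.0011,0,0,0.61]]'
python3 -m handwheel '[[0,0,0,0,0,0,0],[0,0,0,0,0,0,0],[0,0,0,0,0,0,0]]'
python3 - <<'E'
from h import *
np.set_printoptions(precision=4,suppress=True)
s=ctrl.get_state();print(s['position'])
a,_,W=cloud('top');b,_,Ws=cloud('side');w,wd=ctrl.get_image('wrist')
tcp=np.array(s['position']);y=np.radians(-11.3);e=np.array([np.cos(y),np.sin(y),0]);n=np.array([-e[1],e[0],0])
for nm,im,P in (('top',a,W),('side',b,Ws)):
    P=P.reshape(-1,3);c=im.reshape(-1,3).astype(int);q=P-tcp;X,Y,Z=q@e,q@n,q[:,2]
    rod=(X>.07)&(X<.155)&(abs(Y)<.02)&(abs(Z-.019)<.03)
    hd=(X>-.075)&(X<.07)&(abs(X)>.02)&(abs(Y)<.014)&(Z<.045)&(Z>.0)&(c[:,2]-c[:,0]>40)
    for k,l in ((rod,'rod'),(hd,'handle')):
        if k.sum()>8:
            f=np.polyfit(X[k],Z[k],1);g=np.polyfit(X[k],Y[k],1);print(nm,l,k.sum(),'pitch',f[0],'z@0',f[1],'yaw',g[0],'y@0',g[1],'x',X[k].min(),X[k].max())
cv2.imwrite('pics/back.png',np.hstack([cv2.resize(b[255:335,250:350],(400,320),interpolation=2),cv2.resize(w[60:380,80:480],(400,320))]))
go([.4838,.1855,.10],tool(y,0),5)
E
```

```text
time: 19.8
position: [0.4847, 0.1849, 0.2155]
tool_rot: [0.312, 3.126, -0.002]
ft_force: [0.7, -0.1, -0.6]
grip_width: 0.177
grip_force: 60.0
time: 20.18
position: [0.4856, 0.1823, 0.2161]
tool_rot: [0.316, 3.125, -0.003]
ft_force: [0.2, 0.1, -1.5]
grip_width: 0.178
grip_force: 60.0
[0.4856 0.1823 0.2161]
top rod 96 pitch -0.12342547373459023 z@0 0.0328313005704177 yaw -0.01026495019843533 y@0 -0.0022576152394691777 x 0.07021989244724604 0.15055163460178575
top handle 120 pitch -0.010343913161836303 z@0 0.02676851383197777 yaw -0.022078540753475557 y@0 -0.004754607397250668 x -0.06237004749860753 0.0662945558282932
side rod 87 pitch -0.16212575926424677 z@0 0.03744940182659893 yaw 0.009615358721847166 y@0 -0.0023321057891426957 x 0.07058096601352107 0.148289929234242
side handle 143 pitch 0.008158268714330574 z@0 0.026615934103301143 yaw -0.011831324654958512 y@0 0.002327994743192265 x -0.06363632047516922 0.06596443190383504
5 rows of [0.0005 0.0004 0.0232] [-0.01  0.01 -0.04] total [0.0025 0.0021 0.1162] [-0.05  0.04 -0.22]
```

View pics/back.png

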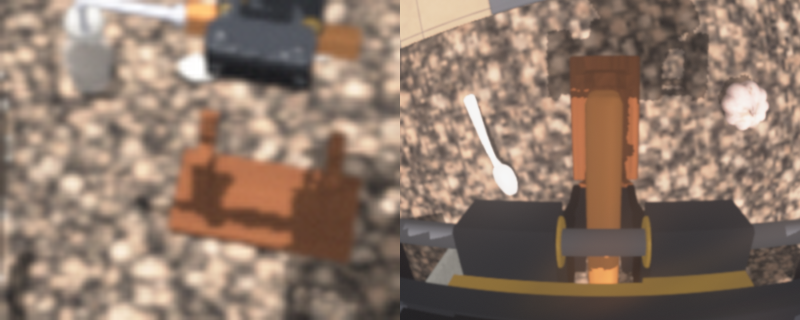

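The left part shows the pole level in the gripper above the empty rest, and the right part (wrist camera) shows the handle centred over the rest at column ~604. The pole hasn't pivoted noticeably, so I'll lower it.

```bash
python3 -m handwheel '[[0,0.0012,0.001,0.02,0,0,-0.2],[0,0.0013,0.0015,0.03,0,0,0],[0,0,0,0.03,0,0,0],[0,0,0,0.025,0,0,0],[0,0,0,0.011,0,0,0],[0,0,0,0,0,0,0],[0,0,0,0,0,0,0],[0,0,0,0,0,0,0]]'
python3 - <<'E'
from h import *
s=ctrl.get_state();print(s['position'])
go([.4838,.1855,.0575],tool(np.radians(-11.3),0),5)
E
```

```text
time: 21.32
position: [0.4845, 0.1869, 0.1013]
tool_rot: [0.308, 3.124, -0.0]
ft_force: [-0.2, -1.0, -1.6]
grip_width: 0.178
grip_force: 60.0
[0.48451792 0.1869257  0.10125428]
5 rows of [ 0.0001 -0.0003  0.0088] [0.   0.03 0.01] total [ 0.0005 -0.0015  0.0438] [0.   0.13 0.05]
```

```bash
python3 -m handwheel '[[0,0,-0.0012,0.006,0,0,0],[0,0,0,0.008,0,0,0],[0,0,0,0.008,0,0,0],[0,0,0,0.006,0,0,0],[0,0,0,0,0,0,0]]'
python3 -m handwheel '[[0,0,0,0.005,0,0,0],[0,0,0,0.005,0,0,0],[0,0,0,0.004,0,0,0],[0,0,0,0,0,0,0],[0,0,0,0,0,0,0]]'
```

```text
time: 21.95
position: [0.4829, 0.1854, 0.0714]
tool_rot: [-0.307, -3.125, 0.002]
ft_force: [-0.3, -0.9, -2.3]
grip_width: 0.176
grip_force: 60.0
time: 22.58
position: [0.4836, 0.1855, 0.0582]
tool_rot: [0.308, 3.126, -0.001]
ft_force: [-0.1, 0.3, -2.4]
grip_width: 0.178
grip_force: 60.0
```

```bash
python3 -m handwheel '[[0,0,0,0.0015,0,0,0],[0,0,0,0,0,0,0],[0.03,0,0,0,0,0,0],[0.06,0,0,0,0,0,0],[0.06,0,0,0,0,0,0],[0.06,0,0,0,0,0,0],[0.06,0,0,-0.01,0,0,0],[0.06,0,0,-0.03,0,0,0],[0.06,0,0,-0.04,0,0,0],[0.06,0,0,-0.05,0,0,0],[0.06,0,0,-0.03,0,0,0],[0.06,0,0,0,0,0,0]]' 20
python3 -m handwheel '[[0.06,0.03,0.05,-0.02,0,0,0],[0.06,0.03,0.05,-0.02,0,0,0],[0.06,0.02,0.05,0,0,0,0],[0.06,0.02,0.05,0,0,0,0],[0.06,0,0,0,0,0,0],[0.06,0,0,0,0,0,0]]'
python3 - <<'E'
from h import *
np.set_printoptions(precision=4,suppress=True)
a,_,W=cloud('top');b,_,Ws=cloud('side')
x0,x1,y0,y1=165,235,168,250
hs=cv2.cvtColor(a[y0:y1,x0:x1],cv2.COLOR_BGR2HSV);m=((hs[...,1]>110)&(hs[...,2]>150)&(hs[...,0]<20)).astype(np.uint8)
k,l,st,_=cv2.connectedComponentsWithStats(m);j=1+np.argmax(st[1:,4]);v,u=np.nonzero(l==j);P=(ray('top',u+x0,v+y0,.088)[:,:2]*1000).astype(np.float32)
print(len(u),cv2.minAreaRect(P),cv2.fitLine(P,2,0,.01,.01).ravel())
Q=W[y0:y1,x0:x1][l==j];print('z',np.nanmedian(Q[:,2]))
Q0=np.load('top.npz')['W'][y0:y1,x0:x1][l==j];print('z before',np.nanmedian(Q0[:,2]))
lean()
cv2.imwrite('pics/end.png',np.hstack([cv2.resize(a[165:250,160:260],(400,340),interpolation=2),cv2.resize(b[270:355,250:350],(400,340),interpolation=2)]))
E
```

```text
time: 24.08
position: [0.4851, 0.1865, 0.2201]
tool_rot: [0.307, 3.12, 0.002]
ft_force: [-0.2, 0.5, 0.1]
grip_width: 0.689
grip_force: 0.0
time: 24.82
position: [0.4243, 0.4004, 0.2553]
tool_rot: [-0.307, -3.126, 0.004]
ft_force: [0.1, -0.3, 0.2]
grip_width: 0.689
grip_force: 0.0
211 ((485.966552734375, 185.75164794921875), (21.012847900390625, 128.0127716064453), 78.80439758300781) [  0.9798  -0.2001 485.5492 182.8117]
z 0.08718753972605439
z before 0.08733449990605625
lean med 0.899 [0.871 0.931] 570
```

View pics/end.png

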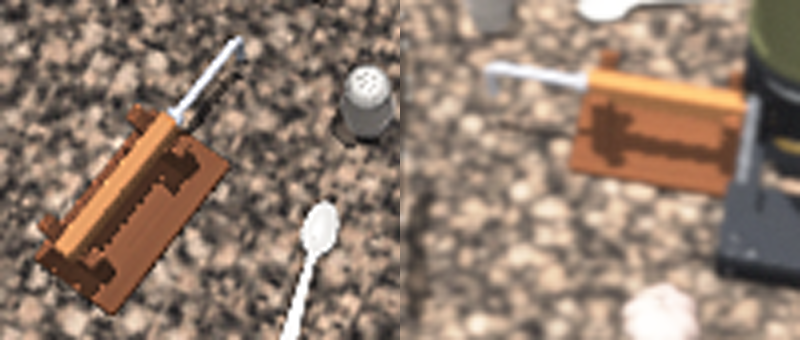

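The pole lies in both slots exactly as it did at the start, prong down with its tip at (240,42). The flap is caught down and the arm is clear, so I'm handing in.

```bash
python3 -c "
from bench import ctrl
print(ctrl.close_job())"
```

```text
the job is handed in; nothing more can be done
None
```

The job is handed in: the flap is caught down after holding about 15 N against its stop for over half a second, the pole is back in both slots of its rest, prong down and hook end as before, and the robot is clear; hand-in printed no verdict.

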